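# Clear the heater's lid and hold it half open

### The job

A colleague wants to get at the tubes in the dry-block heater, but someone left the brown bottle with the red cap standing on its lid. Take the bottle off and lower it gently, right to the bottom of the one empty well of the blue bottle rack, before letting go; then raise the clear lid by its black grip and finish holding it still, half open at 45 degrees (give or take about 5), because it falls shut by itself and the blocks should stay warm. Leave the other things where they are, and do not tip the bottle.

Things in the scene. Friction and masses are not known exactly. Their poses are not given: they have to be found in the camera images.
- heater: White dry-block heater, 220 mm deep (x) x 160 wide (y) x 78 high, does not move when pushed; lidded micro tubes stand in two aluminium blocks under the lid. Origin under its centre on the desk; its x axis points from the sloping front panel to the rear hinge, z up.
- lid (a joint): Opening angle of the heater's clear hinged lid in rad: 0 shut, 0.785 is 45 degrees, stop at 1.2. Turns about the heater's y axis, so the front edge rises as the value grows. Lid and grip weigh about 0.25 kg; the hinge is nearly frictionless and the lid falls shut from every angle.
- lid_hinge (a point): Middle of the lid's hinge line, which runs along the heater's y axis; in the heater's frame at (98, 0, 86) mm. The shut lid is a clear box, 34 mm high with a flat top at 118 mm above the desk, reaching 150 mm forward of the hinge, 148 mm wide.
- lid_grip_center (a point): Middle of the lid's black grip, near the front edge: a round bar 46 mm long along the heater's y axis, 14 mm thick, on two short legs, with flat ends that can be pinched. With the lid shut it lies 132 mm in front of the hinge line, 62 mm above it and 30 mm above the lid's top; it turns with the lid.
- red_cap_bottle: Brown glass bottle with a red cap and orange label, standing on the lid behind the grip: round, 36 mm diameter up to 65 mm, cap 24 mm diameter from there to 80 mm, about 75 g. Origin at the centre of its underside, z along its axis.
- rack: Blue bottle rack, a block 108 x 108 x 46 mm with four round wells of 42 mm in a 52 mm square pattern, each 40 mm deep with a 2 mm chamfer at the mouth; does not move when pushed. Three wells are taken, one is empty. Origin under its centre; the wells lie at (+-26, +-26) mm along its x and y axes, the empty one at (+26, +26).
- free_well (a point): Centre of the floor of the rack's empty well, 6 mm above the desk; the well's mouth is 40 mm above this point.
- black_cap_bottle_a: Brown bottle with a black cap and blue label, 36 mm diameter, 74 mm high, in one of the rack's wells; leave it. Origin under its centre.
- black_cap_bottle_b: Brown bottle with a black cap and pink label, 36 mm diameter, 76 mm high, in one of the rack's wells; leave it. Origin under its centre.
- small_dropper: Small brown dropper bottle with a black teat, 24 mm diameter, 73 mm high, loose in one of the rack's wells; leave it. Origin under its centre.
- timer: White digital lab timer, 60 x 64 x 18 mm, behind the work; leave it. Origin under its centre.
- oil_bottle: White squeeze bottle with a dropper tip, 34 x 54 x 149 mm, at the right in front of the work; leave it. Origin under its centre.
There are look-alikes about, which are no part of the job. What is shaped like the red_cap_bottle but green is not meant.

How it is judged:
By the outcome, as a careful person would: the job done as asked, in the order asked, and still so for the second after the job is handed in, while the arm keeps its last pose, push and grip.
It also fails if it takes over 59 s, if anything falls off the work surface, if the arm or the gripper's body presses on something with over 40 N, if the wrist force passes 120 N, or if a joint passes its speed limit or range.

### The arm

A 7-joint arm with a two-finger parallel gripper is mounted at the origin on the work surface; the furniture and walls round the work are solid. World frame = base frame: x ahead of the robot, y to its left, z up, the work surface at z = 0. Lengths are in m, angles in rad, forces in N, time in s.
With the tool pointing down it reaches from about 0.4 to 0.9 m from the base axis. Payload 5.5 kg.
Tool frame: the origin (TCP) lies between the finger pads; the fingertips stand 14 mm ahead of it and the grasp point (between the pads) lies 5 mm behind it (robot.nose_length is the distance from the TCP to the fingertips, in m); z points along the fingers, y is the line along which they close (so a half turn about z gives the same grasp; the last joint's range is limited). The gripper opens to 92 mm and grips with 3 to 60 N. Pads are 19 mm wide; open, the fingers measure 130 mm over their backs; the gripper's body (75 mm by 190 mm) begins 47 mm behind the grasp point.
Start: joints at [0.263, 0.501, -0.427, 1.55, 0.221, 1.138, -0.21], TCP at [0.65, 0, 0.241] pointing down, gripper open.
Joint ranges: [-2.88, 2.88], [-0.31, 2.03], [-1.54, 1.56], [0.2, 2.42], [-1.41, 4.55], [0.19, 2.02], [-2.57, 2.57]. Speed limits (rad/s): [2.57, 2.57, 3.14, 3.14, 3.14, 3.14, 3.14].

### API

Orientations are given as [roll, pitch, yaw] about the fixed x, y, z axes, in that order (R = Rz(yaw) Ry(pitch) Rx(roll)).
In Python, from cell import robot gives the robot as it stands. The module is installed in compiled form; this text tells all that it offers.
- The arm moves only by the tool play_rows, never from a script. Its argument "increments" is a list of rows, each an object with "slide": the shift along the world's x, y, z in cm, a list of three; "delta_rot": the turn, a rotation vector about the world's x, y, z in degrees, a list of three; "grip": the closure in counts, from 0 (fully open) to 255 (shut). A call has 1 to 8 rows; each row shifts and turns the commanded pose from where the row before left it; what a row does not reach is not made up. A row lasts 1/8 s, in which the tool goes at most 62.5 mm and 10.7 degrees, less where a joint would pass 70% of its speed; a pose out of reach is approached as far as the arm can. A call with a gripper value outside its range is refused whole. The fingers move at their own pace and stop on an object; "squeeze" is the grip in N (left out, the last holds). Time passes only in rows, so rows that do not move let the fingers close. It gives the time, the measured TCP pose, the force, the opening and the grip force at its end, in the units of the state.
- robot.get_state(): the state, without advancing time (a new reading comes with each control period).
- robot.snapshot(name): name is "scene" or "side" or "wrist"; returns the picture (400x640x3 uint8, blue, green, red); there is no depth.
- robot.camera_params(name): a dict with "fx", "fy", "cx", "cy" (pixels), "xyz" and "attitude" of the camera in the world. Camera axes: x right, y up, looking along -z (the intrinsics and any distortion apply to the point x, -y, -z); pixel columns grow to the right and rows downward; lengths in m; the calibration is good to about 2 mm. A picture is of the moment at which its call begins: read the wrist's pose just before it. camera_params takes no time and is no camera call; for the wrist camera it gives the pose at the moment of the call.
- robot.close_job(): hands the job in; it is judged then, once.
The state is a dict: "time": time; "q": joint angles; "dq": joint speeds; "joint_efforts": joint torques, N m; "tcp_pos": TCP position; "eef_rot": TCP orientation; "wrist_force": force on the tool from outside, world axes, zero at the start; "wrist_torque": the same for the moment, N m; "gripper_width": opening from 0.0 (shut) to 1.0 (fully open); "grip_force": force on a finger pad.
Only numpy, scipy, OpenCV 4.12 (cv2) and the standard library are available. Lean on these libraries where they do the work, as an engineer would, in place of code of your own. Each camera call takes 0.05 s, during which the arm holds its last target. There are 200 camera calls.

## Working session

There is one attempt and no reset: what is moved stays moved. The work goes in short steps, Python scripts to look and compute and a tool call to move; the robot and the scene stay as the last step left them, time stands still between calls to the robot, and variables do not carry over. Pictures are saved under pics/ and viewed, at most 10 in all, crops included, and the job is handed in when it is done.

Besides the shell and the picture viewer there is one more tool, called after "Call:" in YAML: its name, and indented under it one key for each argument. play_rows: Moves the arm, as the interface text tells. Its arguments: {"type":"object","properties":{"increments":{"type":"array","items":{"type":"object","properties":{"slide":{"type":"array","items":{"type":"number"}},"delta_rot":{"type":"array","items":{"type":"number"}},"grip":{"type":"number"}}}},"squeeze":{"type":"number"}},"required":["increments"]}

```bash
mkdir -p pics
python3 - <<'E'
from cell import robot
import cv2,json
for n in ("scene","side","wrist"):
    cv2.imwrite(f"pics/{n}0.png",robot.snapshot(n)); print(n,robot.camera_params(n))
s=robot.get_state(); print(s['time'],s['tcp_pos'],s['eef_rot'],robot.nose_length)
import numpy as np
a=cv2.imread("pics/scene0.png");b=cv2.imread("pics/side0.png")
E
```

```text
scene {'fx': 370.4327087058411, 'fy': 370.4327087058411, 'cx': 319.07769359918973, 'cy': 199.33097891811005, 'xyz': array([ 0.83956207, -0.3792616 ,  0.86639962]), 'attitude': array([ 0.49950504, -0.00302257,  0.70996592])}
side {'fx': 510.5253855291446, 'fy': 510.5253855291446, 'cx': 319.2632880408711, 'cy': 199.6640849501955, 'xyz': array([0.24823642, 0.65759162, 0.86460812]), 'attitude': array([ 0.83504323,  0.01777579, -2.73231856])}
wrist {'fx': 301.9803013142008, 'fy': 301.9803013142008, 'cx': 318.271845705331, 'cy': 198.05696820891754, 'xyz': array([0.64779005, 0.08204724, 0.38353443]), 'attitude': array([-0.30151227,  0.00161459,  0.00052475])}
0.15 [ 6.49491021e-01 -2.49399143e-05  2.39905641e-01] [-3.14008446e+00 -5.68684645e-05  1.57084863e+00] 0.014
```

View pics/scene0.png

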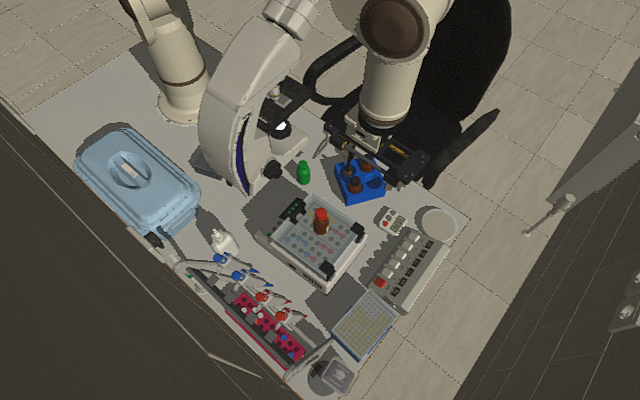

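View pics/side0.png

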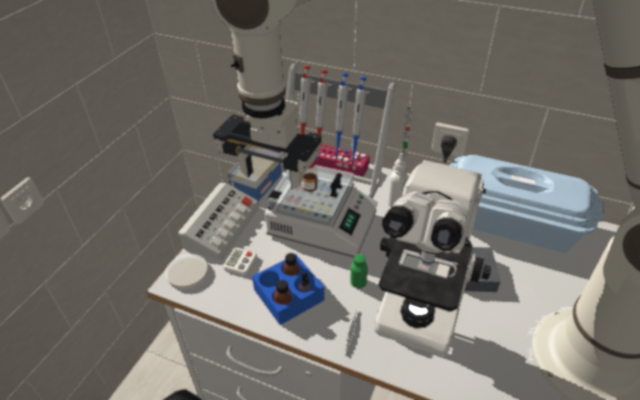

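The scene camera shows the heater at about (318,240) with the red-capped bottle at (321,220), the blue rack at (360,182) and the green look-alike at (304,172). In the side view the rack is at (288,287), with its empty well at about (268,278).

```bash
cat > h.py <<'E'
import cv2,numpy as np
from scipy.spatial.transform import Rotation as R
from cell import robot
def ray(p,uv):
    d=np.array([(uv[0]-p['cx'])/p['fx'],-(uv[1]-p['cy'])/p['fy'],-1])
    return np.array(p['xyz']),R.from_euler('xyz',p['attitude']).apply(d)
def onz(p,uv,z):
    o,d=ray(p,uv); return o+d*(z-o[2])/d[2]
def proj(p,X):
    c=R.from_euler('xyz',p['attitude']).inv().apply(np.array(X)-p['xyz'])
    return np.array([p['cx']-p['fx']*c[0]/c[2],p['cy']+p['fy']*c[1]/c[2]])
def tri(a,b):
    A=0;y=0
    for o,d in (a,b):
        d=d/np.linalg.norm(d);M=np.eye(3)-np.outer(d,d);A=A+M;y=y+M@o
    return np.linalg.solve(A,y)
E
python3 - <<'E'
from h import *
a=cv2.imread("pics/scene0.png")[150:300,250:410];b=cv2.imread("pics/side0.png")[150:330,230:400]
f=lambda im,k:cv2.resize(im,None,fx=k,fy=k,interpolation=cv2.INTER_CUBIC)
cv2.imwrite("pics/sc1.png",f(a,4));cv2.imwrite("pics/si1.png",f(b,3.3))
E
```

```text
(no output)
```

View pics/sc1.png

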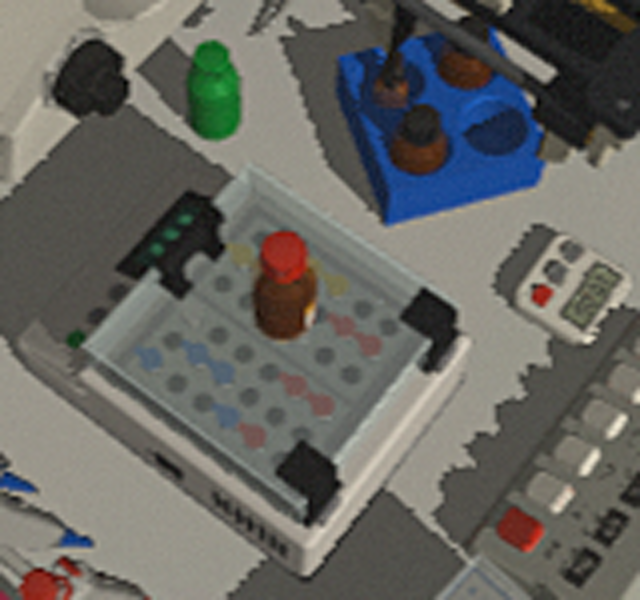

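View pics/wrist0.png

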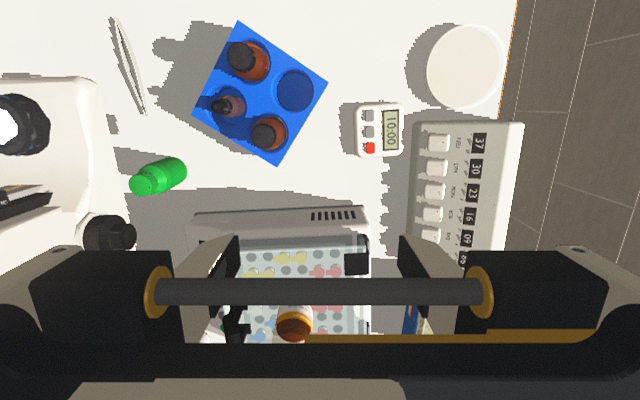

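The scene crop shows the red cap at (285,255) and lid front corners at (248,170) and (88,345). The hinges are at (432,325) and (307,480). The wrist view shows the rack top corners at (238,21), (328,83), (277,166) and (192,110), with the empty well at (295,91).

Run:
```python
from h import *
np.set_printoptions(precision=4,suppress=True)
P={n:robot.camera_params(n) for n in("scene","side","wrist")}
w=P['wrist']
c=[onz(w,u,.046) for u in[(238,21),(328,83),(277,166),(192,110)]]
print("rack",*c,"mean",np.mean(c,0)); 
for i in range(4):
    d=c[(i+1)%4]-c[i];print(np.linalg.norm(d),np.degrees(np.arctan2(d[1],d[0])))
im=cv2.imread("pics/wrist0.png");print("well mouth",onz(w,(295,91),.046))
S=P['scene'];a=cv2.imread("pics/scene0.png");hsv=cv2.cvtColor(a,cv2.COLOR_BGR2HSV)
m=(((hsv[...,0]<6)|(hsv[...,0]>174))&(hsv[...,1]>180)&(hsv[...,2]>90)).astype('u1');m[:200]=0;m[245:]=0;m[:,:300]=0;m[:,345:]=0
ys,xs=np.nonzero(m);print("cap px",xs.min(),xs.max(),ys.min(),ys.max(),len(xs));print("cap",onz(S,(xs.mean(),ys.mean()),.192))
f=lambda x,y:(250+x/4-.375,150+y/4-.375)
for n,p in dict(FL=(248,170),FR=(88,345),RR=(300,515),RL=(465,320)).items(): print(n,onz(S,f(*p),.118))
```

```text
rack [0.5677 0.1606 0.046 ] [0.6574 0.1032 0.046 ] [0.6005 0.0151 0.046 ] [0.5116 0.076  0.046 ] mean [0.5843 0.0887 0.046 ]
0.10653297691286139 -32.63720023622032
0.10488568493926843 -122.86097257504848
0.10772200224644998 145.5786509656446
0.10154281885699966 56.490183695896185
well mouth [0.6227 0.0953 0.046 ]
cap px 315 325 208 220 104
cap [ 0.6253 -0.1217  0.192 ]
FL [ 0.5495 -0.0649  0.118 ]
FR [ 0.5559 -0.2047  0.118 ]
RR [ 0.7048 -0.2014  0.118 ]
RL [ 0.7028 -0.0584  0.118 ]
```

View pics/si1.png

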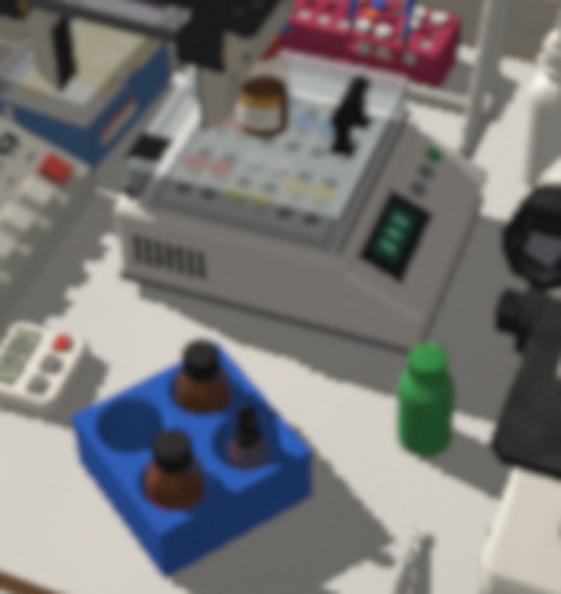

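The side crop confirms the layout: the empty well is at crop (128,425), towards the timer, and the black grip is at crop (350,115). I'll check microscope clearance, then move.

Run:
```python
from h import *
np.set_printoptions(precision=3,suppress=True)
S=robot.camera_params("scene");D=robot.camera_params("side")
for n,a,b in(("knob",(273,170),(478,268)),("headtop/near end",(262,55),(452,165)),("green",(303,163),(360,259)),("armtop",(215,75),(470,180)),("stage tip",(305,92),(385,262))):
    p=tri(ray(S,a),ray(D,b));print(n,p,proj(S,p)-a,proj(D,p)-b)
for u in((380,335),(440,352),(492,290)):print("foot side",u,onz(D,u,0))
```

```text
knob [ 0.305 -0.061  0.029] [-26.789 -13.158] [-39.586   7.835]
headtop/near end [0.333 0.007 0.354] [-9.325 -5.102] [-12.39    5.119]
green [0.46  0.001 0.079] [-0.555 -0.149] [-0.708  0.15 ]
armtop [ 0.283 -0.059  0.301] [2.634 1.382] [ 3.188 -1.579]
stage tip [0.385 0.097 0.205] [-0.853 -0.279] [-1.241  0.31 ]
foot side (380, 335) [0.377 0.103 0.   ]
foot side (440, 352) [0.261 0.094 0.   ]
foot side (492, 290) [ 0.195 -0.091  0.   ]
```

Call:
play_rows:
  increments:
    - {"slide": [0,-1,0.5],"delta_rot": [0,0,-10]}
    - {"slide": [0,-1.5,0.5],"delta_rot": [0,0,-10]}
    - {"slide": [-0.3,-1.6,0],"delta_rot": [0,0,-10]}
    - {"slide": [-0.3,-1.6,0],"delta_rot": [0,0,-10]}
    - {"slide": [-0.4,-1.6,0],"delta_rot": [0,0,-10]}
    - {"slide": [-0.4,-1.6,0],"delta_rot": [0,0,-10]}
    - {"slide": [-0.5,-1.6,0],"delta_rot": [0,0,-10]}
    - {"slide": [-0.5,-1.7,0],"delta_rot": [0,0,-10]}

```text
schema error: expected keys slide, delta_rot, grip
```

Call:
play_rows:
  increments:
    - {"slide": [0,-1,0.5],"delta_rot": [0,0,-10],"grip": 0}
    - {"slide": [0,-1.5,0.5],"delta_rot": [0,0,-10],"grip": 0}
    - {"slide": [-0.3,-1.6,0],"delta_rot": [0,0,-10],"grip": 0}
    - {"slide": [-0.3,-1.6,0],"delta_rot": [0,0,-10],"grip": 0}
    - {"slide": [-0.4,-1.6,0],"delta_rot": [0,0,-10],"grip": 0}
    - {"slide": [-0.4,-1.6,0],"delta_rot": [0,0,-10],"grip": 0}
    - {"slide": [-0.5,-1.6,0],"delta_rot": [0,0,-10],"grip": 0}
    - {"slide": [-0.5,-1.7,0],"delta_rot": [0,0,-10],"grip": 0}
  squeeze: 15

```text
time: 1.15
tcp_pos: [0.6256, -0.1223, 0.2503]
eef_rot: [-3.141, 0.001, 0.169]
wrist_force: [0.1, -0.5, -0.1]
gripper_width: 1.001
grip_force: 0.0
```

Run:
```python
from h import *
np.set_printoptions(precision=4,suppress=True)
s=robot.get_state();w=robot.camera_params("wrist");print(s['time'],s['tcp_pos'],s['eef_rot'],s['gripper_width'],w)
im=robot.snapshot("wrist");cv2.imwrite("pics/w1.png",im)
for z in(.118,.198):print(proj(w,(.6253,-.1217,z)))
```

```text
1.15 [ 0.6256 -0.1223  0.2503] [-3.1412  0.0007  0.1691] 1.0007188301671133 {'fx': 301.9803013142008, 'fy': 301.9803013142008, 'cx': 318.271845705331, 'cy': 198.05696820891754, 'xyz': array([ 0.7034, -0.1074,  0.3939]), 'attitude': array([-0.3028,  0.001 , -1.4012])}
[319.5211 191.2178]
[319.8624 222.9451]
```

View pics/w1.png

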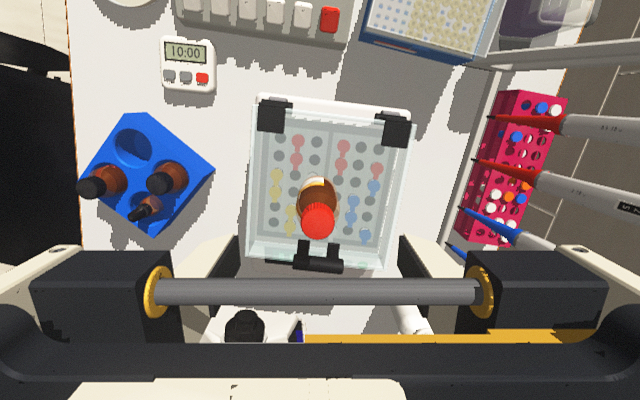

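The wrist view shows the red cap centred at (318,221), within 2 px of the prediction. The grip bar runs about (293,263) to (343,266), and the empty well is at (133,146). Next I descend and grip.

Call:
play_rows:
  increments:
    - {"slide": [0,0,-2],"delta_rot": [0,0,0],"grip": 0}
    - {"slide": [0,0,-2],"delta_rot": [0,0,0],"grip": 0}
    - {"slide": [0,0,-2],"delta_rot": [0,0,0],"grip": 80}
    - {"slide": [0,0,-1.2],"delta_rot": [0,0,0],"grip": 100}
    - {"slide": [0,0,0],"delta_rot": [0,0,0],"grip": 130}
    - {"slide": [0,0,0],"delta_rot": [0,0,0],"grip": 180}
    - {"slide": [0,0,0],"delta_rot": [0,0,0],"grip": 200}
    - {"slide": [0,0,0],"delta_rot": [0,0,0],"grip": 200}
  squeeze: 15

```text
time: 2.2
tcp_pos: [0.6264, -0.122, 0.1794]
eef_rot: [3.141, -0.001, 0.175]
wrist_force: [-0.9, 1.0, 0.2]
gripper_width: 0.398
grip_force: 0.2
```

Run:
```python
from h import *
np.set_printoptions(precision=4,suppress=True)
w={'fx': 301.98, 'fy': 301.98, 'cx': 318.27, 'cy': 198.057, 'xyz': np.array([ 0.7034, -0.1074,  0.3939]), 'attitude': np.array([-0.3028,  0.001 , -1.4012])}
a=onz(w,(293,263),.148);b=onz(w,(343,266.),.148);print("grip",a,b,(a+b)/2,np.linalg.norm(a-b))
im=cv2.imread("pics/w1.png");h=cv2.cvtColor(im,cv2.COLOR_BGR2HSV)
m=((h[...,0]>100)&(h[...,0]<125)&(h[...,1]>150)).astype('u1');m[:,230:]=0;m[:90]=0;m[240:]=0
c=max(cv2.findContours(m,0,2)[0],key=cv2.contourArea);q=cv2.convexHull(c);print(cv2.approxPolyDP(q,5,True)[:,0].tolist())
print("well",onz(w,(133,146),.046))
```

```text
grip [ 0.5624 -0.1078  0.148 ] [ 0.5671 -0.1535  0.148 ] [ 0.5647 -0.1307  0.148 ] 0.04590551259932684
[[127, 113], [147, 113], [214, 168], [154, 237], [79, 179]]
well [0.6219 0.0944 0.046 ]
```

Call:
play_rows:
  increments:
    - {"slide": [0,0,0],"delta_rot": [0,0,0],"grip": 220}
    - {"slide": [0,0,0],"delta_rot": [0,0,0],"grip": 220}
    - {"slide": [0,0,0],"delta_rot": [0,0,0],"grip": 220}
  squeeze: 15

```text
time: 2.58
tcp_pos: [0.6264, -0.122, 0.1793]
eef_rot: [3.141, -0.001, 0.175]
wrist_force: [0.2, 0.3, 4.4]
gripper_width: 0.388
grip_force: 15.0
```

Run:
```python
from h import *
np.set_printoptions(precision=4,suppress=True)
w={'fx': 301.98, 'fy': 301.98, 'cx': 318.27, 'cy': 198.057, 'xyz': np.array([ 0.7034, -0.1074,  0.3939]), 'attitude': np.array([-0.3028,  0.001 , -1.4012])}
c=[onz(w,u,.046) for u in((137,107),(214,168),(154,237),(79,179))]
print(np.array(c),np.mean(c,0),[np.linalg.norm(c[i]-c[i-1]) for i in range(4)])
d=c[0]-c[2];print(np.degrees(np.arctan2(d[1],d[0])));S=robot.camera_params("scene")
im=robot.snapshot("scene");cv2.imwrite("pics/s2.png",cv2.resize(im[130:300,250:430],None,fx=4,fy=3.5))
print(robot.get_state()['gripper_width'])
```

```text
[[0.6662 0.0896 0.046 ]
 [0.6119 0.0012 0.046 ]
 [0.5107 0.0697 0.046 ]
 [0.5716 0.1579 0.046 ]] [0.5901 0.0796 0.046 ] [np.float64(0.11670523757830698), np.float64(0.1037136196309501), np.float64(0.12225623846584711), np.float64(0.10727014274529724)]
7.286769156328221
0.38524390890247695
```

Call:
play_rows:
  increments:
    - {"slide": [0,0,1],"delta_rot": [0,0,0],"grip": 220}
    - {"slide": [0,0,2],"delta_rot": [0,0,0],"grip": 220}
    - {"slide": [0,0,2],"delta_rot": [0,0,0],"grip": 220}
    - {"slide": [0,3,0],"delta_rot": [0,0,0],"grip": 220}
    - {"slide": [0,4,0],"delta_rot": [0,0,0],"grip": 220}
    - {"slide": [0,4,0],"delta_rot": [0,0,0],"grip": 220}
    - {"slide": [0,3,0],"delta_rot": [0,0,0],"grip": 220}
    - {"slide": [0,1,0],"delta_rot": [0,0,0],"grip": 220}

```text
time: 3.62
tcp_pos: [0.6255, 0.0309, 0.2287]
eef_rot: [-3.14, 0.0, 0.178]
wrist_force: [-0.4, 0.8, -0.7]
gripper_width: 0.388
grip_force: 15.0
```

Call:
play_rows:
  increments:
    - {"slide": [0,0,0],"delta_rot": [0,0,0],"grip": 220}
    - {"slide": [0,0,0],"delta_rot": [0,0,0],"grip": 220}

```text
time: 3.88
tcp_pos: [0.626, 0.0256, 0.2286]
eef_rot: [3.14, 0.0, 0.172]
wrist_force: [0.5, -0.1, -0.5]
gripper_width: 0.392
grip_force: 15.0
```

Run:
```python
from h import *
import json
np.set_printoptions(precision=4,suppress=True)
s=robot.get_state();w=robot.camera_params("wrist");print(s['time'],s['tcp_pos'],s['eef_rot'],s['gripper_width'])
im=robot.snapshot("wrist");cv2.imwrite("pics/w2.png",cv2.resize(im[0:300],None,fx=1.25,fy=1.25,interpolation=cv2.INTER_CUBIC));np.save("w2.npy",w,allow_pickle=True)
```

```text
3.875 [0.626  0.0256 0.2286] [3.1403 0.0005 0.1719] 0.39160838458234776
```

View pics/w2.png

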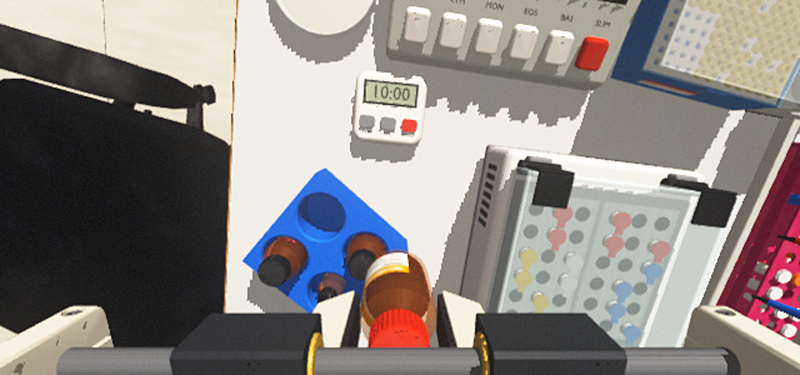

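The wrist view shows the bottle held upright and the empty well's mouth at about (323,213) in the scaled image. I'll fit the mouth ellipse.

Run:
```python
from h import *
np.set_printoptions(precision=4,suppress=True)
w=np.load("w2.npy",allow_pickle=True).item()
im=cv2.imread("pics/w2.png");h=cv2.cvtColor(im,cv2.COLOR_BGR2HSV)
m=((h[...,0]>95)&(h[...,0]<130)&(h[...,2]<165)&(h[...,1]>120)).astype('u1')
m[:180]=0;m[250:]=0;m[:,:285]=0;m[:,355:]=0
c=max(cv2.findContours(m,0,1)[0],key=cv2.contourArea);e=cv2.fitEllipse(cv2.convexHull(c));print(e)
f=lambda u:((u[0]+.5)/1.25-.5,(u[1]+.5)/1.25-.5)
print("ellipse",onz(w,f(e[0]),.046),"eye",onz(w,f((323,213)),.046))
ex=[onz(w,f(u),.046) for u in((299,213),(347,213),(323,189),(323,237))];print(np.linalg.norm(ex[0]-ex[1]),np.linalg.norm(ex[2]-ex[3]))
C=[onz(w,f(u),.046) for u in((323,168),(407,238),(244,260))];print(np.array(C))
mid=(C[1]+C[2])/2;d=C[0]-mid;print("rack centre",mid,"well by corners",mid+d*36.77/76.37,np.degrees(np.arctan2(d[1],d[0])),np.linalg.norm(d))
for X in ((.626,.0256,.168),(.626,.0256,.248)): print(proj(w,X)*1.25)
```

```text
((321.6551818847656, 212.08230590820312), (37.65134048461914, 49.83332824707031), 112.45613098144531)
ellipse [0.6243 0.0949 0.046 ] eye [0.6237 0.0937 0.046 ]
0.042229723843405016 0.04310303532503298
[[0.6624 0.0981 0.046 ]
 [0.6138 0.0168 0.046 ]
 [0.5677 0.1599 0.046 ]]
rack centre [0.5908 0.0883 0.046 ] well by corners [0.6253 0.093  0.046 ] 7.762640288640551 0.07227912026252878
[400.6101 273.0956]
[402.2483 350.1111]
```

Call:
play_rows:
  increments:
    - {"slide": [-0.2,2.5,0],"delta_rot": [0,0,0],"grip": 220}
    - {"slide": [0,2.5,0],"delta_rot": [0,0,0],"grip": 220}
    - {"slide": [0,1.8,0],"delta_rot": [0,0,0],"grip": 220}
    - {"slide": [0,0,-2],"delta_rot": [0,0,0],"grip": 220}
    - {"slide": [0,0,-2],"delta_rot": [0,0,0],"grip": 220}
    - {"slide": [0,0,-2],"delta_rot": [0,0,0],"grip": 220}
    - {"slide": [0,0,-1.2],"delta_rot": [0,0,0],"grip": 220}
    - {"slide": [0,0,0],"delta_rot": [0,0,0],"grip": 220}

```text
time: 4.92
tcp_pos: [0.6233, 0.0956, 0.1555]
eef_rot: [3.142, 0.002, 0.174]
wrist_force: [-0.4, 0.8, -0.4]
gripper_width: 0.385
grip_force: 15.0
```

Call:
play_rows:
  increments:
    - {"slide": [0,0,0],"delta_rot": [0,0,0],"grip": 220}
    - {"slide": [0,0,0],"delta_rot": [0,0,0],"grip": 220}
    - {"slide": [0,0,0],"delta_rot": [0,0,0],"grip": 220}

```text
time: 5.3
tcp_pos: [0.6244, 0.0961, 0.1574]
eef_rot: [3.142, -0.001, 0.175]
wrist_force: [-0.2, -0.3, -0.0]
gripper_width: 0.388
grip_force: 15.0
```

Run:
```python
from h import *
s=robot.get_state();print(s['time'],s['tcp_pos'],s['eef_rot'])
im=robot.snapshot("side");im2=robot.snapshot("wrist")
a=cv2.resize(im[230:330,230:340],None,fx=4,fy=4,interpolation=cv2.INTER_CUBIC);b=cv2.resize(im2[40:280,130:430],(400,320)) 
b=cv2.copyMakeBorder(b,0,80,0,0,0);a=a[:, :400]
cv2.imwrite("pics/c3.png",np.hstack([a,b]))
```

```text
5.3 [0.62439435 0.09611629 0.15741834] [ 3.14156385e+00 -1.17151338e-03  1.74501327e-01]
```

View pics/c3.png

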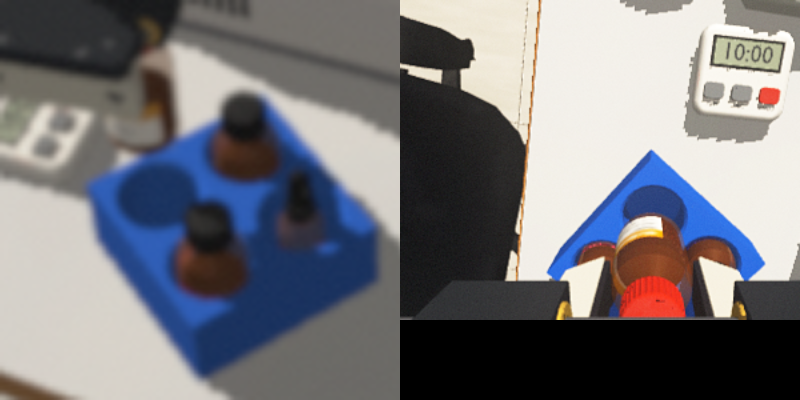

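The wrist crop shows the bottle directly above the well line, with the well mouth at about (655,208). The side view has the mouth at about (157,195). I'll cross-check both.

Run:
```python
from h import *
np.set_printoptions(precision=4,suppress=True)
w=robot.camera_params("wrist");D=robot.camera_params("side")
print("mouth front (top) edge wrist",onz(w,(130+.75*255,40+.75*184.5),.046),"left",onz(w,(130+.75*223,40+.75*205),.046),"right",onz(w,(130+.75*287,40+.75*210),.046))
print("side",onz(D,(230+157/4,230+193/4),.046), "L",onz(D,(230+117/4,230+193/4),.046),"R",onz(D,(230+198/4,230+193/4),.046))
```

```text
mouth front (top) edge wrist [0.6417 0.0983 0.046 ] left [0.6244 0.1166 0.046 ] right [0.6284 0.0744 0.046 ]
side [0.6208 0.0925 0.046 ] L [0.6398 0.1004 0.046 ] R [0.6014 0.0844 0.046 ]
```

Call:
play_rows:
  increments:
    - {"slide": [-0.2,-0.1,-1],"delta_rot": [0,0,0],"grip": 220}
    - {"slide": [0,0,-1.5],"delta_rot": [0,0,0],"grip": 220}
    - {"slide": [0,0,-1],"delta_rot": [0,0,0],"grip": 220}
    - {"slide": [0,0,-0.5],"delta_rot": [0,0,0],"grip": 220}
    - {"slide": [0,0,-0.5],"delta_rot": [0,0,0],"grip": 220}
    - {"slide": [0,0,-0.5],"delta_rot": [0,0,0],"grip": 220}
    - {"slide": [0,0,-0.5],"delta_rot": [0,0,0],"grip": 220}
    - {"slide": [0,0,-0.4],"delta_rot": [0,0,0],"grip": 220}

```text
time: 6.4
tcp_pos: [0.622, 0.095, 0.0975]
eef_rot: [3.142, -0.0, 0.175]
wrist_force: [-0.5, 0.1, -1.1]
gripper_width: 0.386
grip_force: 15.0
```

Call:
play_rows:
  increments:
    - {"slide": [0,0,-0.5],"delta_rot": [0,0,0],"grip": 220}
    - {"slide": [0,0,-0.5],"delta_rot": [0,0,0],"grip": 220}
    - {"slide": [0,0,-0.5],"delta_rot": [0,0,0],"grip": 220}
    - {"slide": [0,0,-0.5],"delta_rot": [0,0,0],"grip": 220}
    - {"slide": [0,0,-0.4],"delta_rot": [0,0,0],"grip": 220}
    - {"slide": [0,0,-0.2],"delta_rot": [0,0,0],"grip": 220}
    - {"slide": [0,0,-0.1],"delta_rot": [0,0,0],"grip": 220}
    - {"slide": [0,0,0],"delta_rot": [0,0,0],"grip": 220}

```text
time: 7.4
tcp_pos: [0.6221, 0.0951, 0.0708]
eef_rot: [3.142, -0.0, 0.175]
wrist_force: [0.3, -0.3, -1.5]
gripper_width: 0.387
grip_force: 15.0
```

Call:
play_rows:
  increments:
    - {"slide": [0,0,-0.1],"delta_rot": [0,0,0],"grip": 220}
    - {"slide": [0,0,-0.1],"delta_rot": [0,0,0],"grip": 220}
    - {"slide": [0,0,-0.1],"delta_rot": [0,0,0],"grip": 220}
    - {"slide": [0,0,0],"delta_rot": [0,0,0],"grip": 220}

```text
time: 7.9
tcp_pos: [0.6219, 0.095, 0.0676]
eef_rot: [3.142, 0.0, 0.175]
wrist_force: [-0.6, 0.6, -1.2]
gripper_width: 0.391
grip_force: 15.0
```

Now 1 mm steps until contact.

Call:
play_rows:
  increments:
    - {"slide": [0,0,-0.1],"delta_rot": [0,0,0],"grip": 220}
    - {"slide": [0,0,0],"delta_rot": [0,0,0],"grip": 220}

```text
time: 8.15
tcp_pos: [0.6224, 0.0952, 0.0674]
eef_rot: [3.142, -0.001, 0.175]
wrist_force: [-1.2, 0.0, 4.4]
gripper_width: 0.388
grip_force: 15.0
```

Call:
play_rows:
  increments:
    - {"slide": [0,0,-0.1],"delta_rot": [0,0,0],"grip": 220}
    - {"slide": [0,0,0],"delta_rot": [0,0,0],"grip": 220}

```text
time: 8.4
tcp_pos: [0.6226, 0.0954, 0.0672]
eef_rot: [-3.142, -0.001, 0.175]
wrist_force: [-2.4, 0.4, 10.0]
gripper_width: 0.387
grip_force: 15.0
```

Contact force has risen to 10 N at the expected floor height, so the bottle is seated. Releasing now.

Call:
play_rows:
  increments:
    - {"slide": [0,0,0.1],"delta_rot": [0,0,0],"grip": 140}
    - {"slide": [0,0,0],"delta_rot": [0,0,0],"grip": 110}
    - {"slide": [0,0,0],"delta_rot": [0,0,0],"grip": 90}
    - {"slide": [0,0,0],"delta_rot": [0,0,0],"grip": 90}
    - {"slide": [0,0,0],"delta_rot": [0,0,0],"grip": 90}
    - {"slide": [0,0,0],"delta_rot": [0,0,0],"grip": 90}

```text
time: 9.15
tcp_pos: [0.622, 0.095, 0.0666]
eef_rot: [3.142, 0.0, 0.175]
wrist_force: [-0.1, 0.1, 0.5]
gripper_width: 0.646
grip_force: 0.0
```

Call:
play_rows:
  increments:
    - {"slide": [0,0,1],"delta_rot": [0,0,0],"grip": 90}
    - {"slide": [0,0,3],"delta_rot": [0,0,0],"grip": 90}
    - {"slide": [0,0,4],"delta_rot": [0,0,0],"grip": 60}
    - {"slide": [0,0,5],"delta_rot": [0,0,0],"grip": 0}
    - {"slide": [0,-2,3],"delta_rot": [0,0,-2],"grip": 0}
    - {"slide": [0,-4,0],"delta_rot": [0,0,-2],"grip": 0}
    - {"slide": [0,-4,0],"delta_rot": [0,0,-2],"grip": 0}
    - {"slide": [-1,-4,0],"delta_rot": [0,0,0],"grip": 0}

```text
time: 10.15
tcp_pos: [0.6124, -0.0462, 0.2278]
eef_rot: [3.141, -0.002, 0.07]
wrist_force: [0.7, -0.1, -0.0]
gripper_width: 0.999
grip_force: 0.0
```

Call:
play_rows:
  increments:
    - {"slide": [-1.5,-4,0],"delta_rot": [0,0,0],"grip": 0}
    - {"slide": [-1.5,-3,0],"delta_rot": [0,0,0],"grip": 0}
    - {"slide": [-1,-1.7,0],"delta_rot": [0,0,0],"grip": 0}
    - {"slide": [0,0,0],"delta_rot": [0,0,0],"grip": 0}
    - {"slide": [0,0,0],"delta_rot": [0,0,0],"grip": 0}

```text
time: 10.78
tcp_pos: [0.5728, -0.13, 0.227]
eef_rot: [-3.141, -0.001, 0.072]
wrist_force: [-0.1, 0.3, 0.7]
gripper_width: 0.999
grip_force: 0.0
```

Run:
```python
from h import *
np.set_printoptions(precision=4,suppress=True)
s=robot.get_state();w=robot.camera_params("wrist");print(s['time'],s['tcp_pos'],s['eef_rot'],s['gripper_width'])
im=robot.snapshot("wrist");im2=robot.snapshot("side");np.save("w4.npy",w,allow_pickle=True)
print(proj(w,(.567,-.132,.148)))
a=cv2.resize(im[80:300,190:450],None,fx=1.75,fy=1.75,interpolation=cv2.INTER_CUBIC)
b=cv2.resize(im2[150:330,240:400],None,fx=2.139,fy=2.139,interpolation=cv2.INTER_CUBIC)[:385]
print(a.shape,b.shape);h=min(a.shape[0],b.shape[0]);cv2.imwrite("pics/c4.png",np.hstack([a[:h],b[:h]]))
```

```text
10.775 [ 0.5728 -0.13    0.227 ] [-3.1406 -0.001   0.072 ] 0.9991325240544424
[322.336  216.9499]
(385, 455, 3) (385, 342, 3)
```

View pics/c4.png

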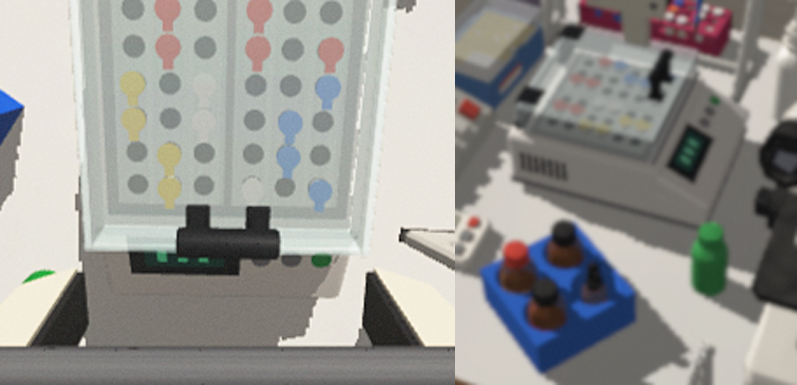

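The wrist view shows the bar from (178,243) to (279,243), level with the fingers. The side view shows the red-capped bottle upright in its well. I'll descend onto the bar and pinch its ends.

Call:
play_rows:
  increments:
    - {"slide": [-0.6,-0.1,-1],"delta_rot": [0,0,0],"grip": 0}
    - {"slide": [0,0,-2],"delta_rot": [0,0,0],"grip": 0}
    - {"slide": [0,0,-2],"delta_rot": [0,0,0],"grip": 0}
    - {"slide": [0,0,-2],"delta_rot": [0,0,0],"grip": 0}
    - {"slide": [0,0,-1],"delta_rot": [0,0,0],"grip": 40}
    - {"slide": [0,0,-0.4],"delta_rot": [0,0,0],"grip": 80}
    - {"slide": [0,0,0],"delta_rot": [0,0,0],"grip": 110}
    - {"slide": [0,0,0],"delta_rot": [0,0,0],"grip": 140}
  squeeze: 25

```text
time: 11.88
tcp_pos: [0.5666, -0.1331, 0.1435]
eef_rot: [3.141, -0.001, 0.07]
wrist_force: [-0.7, 0.5, -0.3]
gripper_width: 0.612
grip_force: 0.0
```

Call:
play_rows:
  increments:
    - {"slide": [0,0,0],"delta_rot": [0,0,0],"grip": 180}
    - {"slide": [0,0,0],"delta_rot": [0,0,0],"grip": 200}
    - {"slide": [0,0,0],"delta_rot": [0,0,0],"grip": 200}
    - {"slide": [0,0,0],"delta_rot": [0,0,0],"grip": 200}

```text
time: 12.38
tcp_pos: [0.5664, -0.1317, 0.1433]
eef_rot: [-3.14, -0.001, 0.071]
wrist_force: [-1.4, 6.7, 6.1]
gripper_width: 0.498
grip_force: 25.0
```

The opening is 46 mm at 25 N, so the bar is pinched. I'll follow the lid's arc about its hinge, first 22.5°.

Call:
play_rows:
  increments:
    - {"slide": [0.32,0.02,0.64],"delta_rot": [0,0,0],"grip": 200}
    - {"slide": [0.35,0.02,0.62],"delta_rot": [0,0,0],"grip": 200}
    - {"slide": [0.38,0.02,0.61],"delta_rot": [0,0,0],"grip": 200}
    - {"slide": [0.41,0.02,0.59],"delta_rot": [0,0,0],"grip": 200}
    - {"slide": [0.44,0.03,0.57],"delta_rot": [0,0,0],"grip": 200}
    - {"slide": [0.47,0.03,0.54],"delta_rot": [0,0,0],"grip": 200}
    - {"slide": [0.49,0.03,0.52],"delta_rot": [0,0,0],"grip": 200}
    - {"slide": [0.52,0.03,0.49],"delta_rot": [0,0,0],"grip": 200}

```text
time: 13.38
tcp_pos: [0.5987, -0.13, 0.1879]
eef_rot: [-3.14, 0.003, 0.07]
wrist_force: [-2.1, 5.2, -1.6]
gripper_width: 0.494
grip_force: 25.0
```

Call:
play_rows:
  increments:
    - {"slide": [0,0,0],"delta_rot": [0,0,0],"grip": 200}

```text
time: 13.5
tcp_pos: [0.5992, -0.13, 0.1883]
eef_rot: [-3.14, 0.002, 0.071]
wrist_force: [-1.9, 5.1, -0.2]
gripper_width: 0.497
grip_force: 25.0
```

Forces are small, so I continue to 45°.

Call:
play_rows:
  increments:
    - {"slide": [0.54,0.03,0.47],"delta_rot": [0,0,0],"grip": 200}
    - {"slide": [0.56,0.03,0.44],"delta_rot": [0,0,0],"grip": 200}
    - {"slide": [0.59,0.03,0.41],"delta_rot": [0,0,0],"grip": 200}
    - {"slide": [0.6,0.03,0.39],"delta_rot": [0,0,0],"grip": 200}
    - {"slide": [0.63,0.03,0.36],"delta_rot": [0,0,0],"grip": 200}
    - {"slide": [0.64,0.03,0.32],"delta_rot": [0,0,0],"grip": 200}
    - {"slide": [0.65,0.03,0.29],"delta_rot": [0,0,0],"grip": 200}
    - {"slide": [0.66,0.03,0.26],"delta_rot": [0,0,0],"grip": 200}

```text
time: 14.5
tcp_pos: [0.6478, -0.1275, 0.218]
eef_rot: [-3.14, 0.002, 0.071]
wrist_force: [-2.9, 5.0, 0.5]
gripper_width: 0.497
grip_force: 25.0
```

Call:
play_rows:
  increments:
    - {"slide": [0,0,0],"delta_rot": [0,0,0],"grip": 200}
    - {"slide": [0,0,0],"delta_rot": [0,0,0],"grip": 200}
    - {"slide": [0,0,0],"delta_rot": [0,0,0],"grip": 200}

```text
time: 14.88
tcp_pos: [0.6479, -0.1275, 0.218]
eef_rot: [-3.14, 0.001, 0.071]
wrist_force: [-2.5, 5.0, 1.7]
gripper_width: 0.497
grip_force: 25.0
```

Run:
```python
from h import *
np.set_printoptions(precision=4,suppress=True)
s=robot.get_state();print(s['time'],s['tcp_pos'],s['gripper_width'])
d=np.array([s['tcp_pos'][0]-.5664,s['tcp_pos'][2]-.1433])*1e3
t=np.radians(np.arange(38,53));e=np.c_[132-132*np.cos(t)+62*np.sin(t),132*np.sin(t)+62*np.cos(t)-62]-d
i=np.linalg.norm(e,axis=1).argmin();print("disp",d,"angle",38+i,"miss",e[i])
a=robot.snapshot("scene");b=robot.snapshot("side")
f=lambda im,x,y:cv2.resize(im[y:y+150,x:x+150],(400,400),interpolation=cv2.INTER_CUBIC)
cv2.imwrite("pics/c5.png",np.hstack([f(a,255,140),f(b,240,150)]))
```

```text
14.875 [ 0.6479 -0.1275  0.218 ] 0.49717661460360374
disp [81.5072 74.7052] angle 45 miss [0.9953 0.4735]
```

View pics/c5.png

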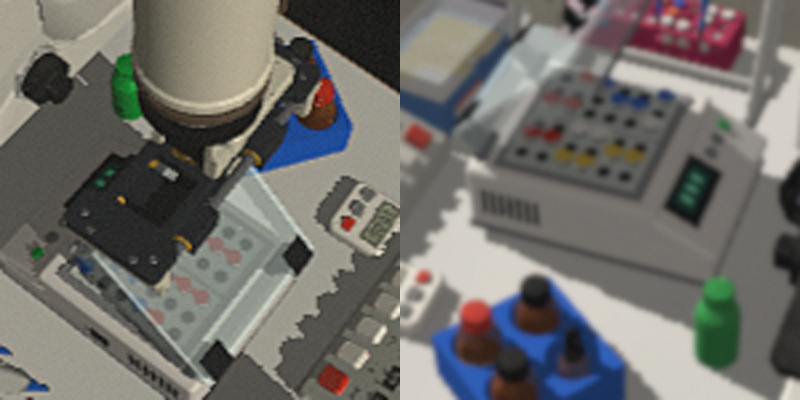

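Both views show the lid half open and held, with the tubes uncovered and the red-capped bottle seated in the rack at (475,330) in the side crop. The arm's displacement gives 45°, and forces are small and steady.

```bash
python3 -c "
from cell import robot
print(robot.close_job())"
```

```text
the job is handed in; nothing more can be done
None
```

The red-cap bottle is upright at the bottom of the rack's empty well, the arm is holding the lid still at about 45°, and the job is handed in; no verdict came back.

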